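# Lock the wing nut on the bunch-mould press

### The arm

A 6-joint arm with a two-finger parallel gripper is mounted at the origin on the work surface. World frame = base frame: x ahead of the robot, y to its left, z up, the work surface at z = 0. Lengths are in m, angles in rad, forces in N, time in s.
With the tool pointing down it reaches from about 0.25 to 0.85 m from the base axis. Payload 12.5 kg.
Tool frame: the origin (TCP) lies on the centre line of the jaws, within the pads' length; the fingertips stand 11 mm ahead of it and the grasp point (between the pads) lies 8 mm behind it; z points along the fingers, y is the line along which they close (so a half turn about z gives the same grasp; the last joint's range is limited). The gripper opens to 93 mm and grips with 3 to 60 N. Pads are 15 mm wide; open, the fingers measure 128 mm over their backs; the gripper's body (75 mm by 188 mm) begins 65 mm behind the grasp point.
Start: joints at [-1.361, 0.351, 1.652, -0, 1.139, -0.085], TCP at [0.16, -0.526, 0.23] pointing down, gripper open.
Joint ranges: [-2.75, 2.75], [-0.79, 2.1], [0.01, 2.65], [-1.57, 4.71], [0.07, 3.14], [-2.87, 2.87]. Speed limits (rad/s): [2.22, 2.22, 2.79, 3.14, 3.14, 3.14].

### API

Orientations are given as a 3x3 rotation matrix whose columns are the frame's x, y, z axes.
In Python, from bench import sensors, imaging, manip gives the robot as it stands. The module is installed in compiled form; this text tells all that it offers.
- The arm moves only by the tool carry_out, never from a script. Its argument "increments" is text: rows parted by semicolons, each of 4 numbers parted by spaces: the shift along the tool's x, y, z in units of 75 cm (1.0 is 75 cm), then the turn about the tool's z in units of pi rad (1.0 is pi rad). In form: tx ty tz roll; .... A call has 1 to 5 rows; each row is the pose to reach, as a shift and turn from the pose commanded when the call began, along the tool's axes at that moment, turning the shorter way round; what a row does not reach only later rows make up. A row lasts 1/8 s, in which the tool goes at most 62.5 mm and 10.7 degrees, less where a joint would pass 70% of its speed; a pose out of reach is approached as far as the arm can. A call with a number of a shift or a turn outside -1 to 1 is refused whole. A call with a gripper value outside its range is refused whole. "hand" is the closure, from 0 (fully open) to 1 (shut), set as the call begins (left out, the last holds). The fingers move at their own pace and stop on an object; "force" is the grip in N (left out, the last holds). Time passes only in rows, so rows that repeat a pose let the fingers close. It gives the time, the measured TCP pose, the force, the opening and the grip force at its end, in the units of the state.
- sensors.sense(): the state, without advancing time (a new reading comes with each control period).
- imaging.grab_frame(name): name is "scene" or "top" or "wrist"; returns a dict with "pixels" (400x640x3 uint8, blue, green, red), "depth" (400x640 float32, m along the optical axis (not along the pixel's ray), 0 where there is no reading), "intrinsics" (3x3 intrinsics, pixels), "extrinsics" (4x4, takes a point from camera to world coordinates); the wrist camera has in their place "tool_from_camera" (4x4, takes a point from camera to tool coordinates, whose origin is the TCP and whose axes are the flange's). Camera axes: x right, y down, z forward; pixel columns grow to the right and rows downward; lengths in m; the calibration is good to about 2 mm. A picture is of the moment at which its call begins: read the wrist's pose just before it.
- manip.job_done(): hands the job in; it is judged then, once.
The state is a dict: "time": time; "joints": joint angles; "joint_vel": joint speeds; "joint_torque": joint torques, N m; "ee_pos": TCP position; "tcp_rot": TCP orientation; "contact_force": force on the tool from outside, world axes, zero at the start; "ft_torque": the same for the moment, N m; "width": opening from 0.0 (shut) to 1.0 (fully open); "gripper_force": force on a finger pad.
Only numpy, scipy, OpenCV 4.12 (cv2) and the standard library are available. Lean on these libraries where they do the work, as an engineer would, in place of code of your own. Each camera call takes 0.05 s, during which the arm holds its last target. There are 200 camera calls.

### The job

One column of the mould press is not locked yet: its wing nut still stands clear of the hexagon nut below it. Run that wing nut down onto the hexagon nut and tighten it against it good and firm, but stop before the hexagon nut turns with it, because that nut holds the pressure setting. Leave the other column, which is already locked, and the things around the press as they are.

Things in the scene. Friction and masses are not known exactly. Their poses are not given: they have to be found in the camera images.
- lock_nut_mid (a point): Wing nut to be locked, brass, on its upright steel stud: point on the stud axis 24 mm above the nut's foot; x axis along the two ears, z up. Ears: upright plates 10 mm thick, from 20 to 54 mm off the axis, 8 to 48 mm above the foot. Hub: radius 20 mm at the foot, 16 mm at its top 26 mm up. Turning it clockwise seen from above runs it down, 5 mm a turn; the thread itself drags with 0.12 N m.
- lock_nut_foot (a point): The same wing nut: centre of its flat foot on the stud axis. It starts 5 to 8.5 mm above the hexagon nut (1 to 1.7 turns). Once it bears, turning takes 0.34 N m at once, then 1.2 N m more per radian; about 0.63 N m (0.24 rad past first touch) is firm, and it stays so when let go. Under 0.53 N m is too slack.
- set_nut_top (a point): Hexagon nut under that wing nut, the pressure setting: centre of its top face on the stud axis, about 149 mm above the table. 36 mm across flats, 20 mm high, standing on a washer on the crosshead. It starts to slip round when the wing nut is tightened with more than 0.76 N m. The steel stud, 24 mm thick, ends 43 mm above this face.
- set_nut_corner (a point): One top corner of the same hexagon nut, 21 mm from the stud axis; shows whether the nut has turned.
- done_wing_ear (a point): The other column, 310 mm along the crosshead from the first: one ear (46 mm from its stud axis, 34 mm above its foot) of the same kind of wing nut, which already sits locked on its hexagon nut, so that 17 mm of stud show above its hub (8 to 12 mm above the hub of the one to be locked). Not to be turned.
- paste_bowl: White ceramic paste bowl, 90 mm across, 45 mm high, standing beside the press; origin at its underside. Bystander.
- mould_half: Half of a beech bunch mould, grooved, 130 x 200 x 30 mm, lying flat; origin at the centre of its underside. Bystander.
- cigar_box: Closed wooden cigar box, 117 x 202 x 68 mm; origin at the centre of its underside. Bystander.

How it is judged:
On the way:
1. the wing nut is run down close to the hexagon nut (z of lock_nut_foot in the frame of set_nut_top below 0.001 m).
At the end, for the whole second after the job is handed in: the wing nut is down on the hexagon nut and tightened at least 0.15 rad (9 degrees, 0.12 mm of thread) past first touch, let go; the hexagon nut's corner within 2 mm and the other wing nut's ear within 6 mm of where they were; everything else at rest in its place (z of lock_nut_foot in the frame of set_nut_top below -0.00012 m and distance of set_nut_corner from where it was at the start of the episode below 0.002 m and distance of done_wing_ear from where it was at the start of the episode below 0.006 m and linear speed of each of paste_bowl, mould_half, cigar_box below 0.02 m/s).
It fails at once if the hexagon nut is turned along (its corner moves over 2 mm, 5.5 degrees) (distance of set_nut_corner from where it was at the start of the episode above 0.002 m).
It fails at once if the locked wing nut of the other column is turned (distance of done_wing_ear from where it was at the start of the episode above 0.006 m).
It fails at once if a bystander is pushed aside over 25 mm (distance of any of paste_bowl, mould_half, cigar_box from where it was at the start of the episode above 0.025 m).
It also fails if it takes over 59 s, if anything falls off the work surface, if the arm or the gripper's body presses on something with over 40 N, if the wrist force passes 120 N, or if a joint passes its speed limit or range.

## Working session

There is one attempt and no reset: what is moved stays moved. The work goes in short steps, Python scripts to look and compute and a tool call to move; the robot and the scene stay as the last step left them, time stands still between calls to the robot, and variables do not carry over. Pictures are saved under pics/ and viewed, at most 10 in all, crops included, and the job is handed in when it is done.

Besides the shell and the picture viewer there is one more tool, called after ">>>" as a command line: name --argument value ..., lists and objects as JSON in quotes. carry_out: Moves the arm, as the interface text tells. Its arguments: {"type":"object","properties":{"increments":{"type":"string"},"hand":{"type":"number"},"force":{"type":"number"}},"required":["increments"]}

```bash
mkdir -p pics; cat > h.py <<'E'
import numpy as np, cv2
from bench import sensors, imaging, manip
def grab(n):
    s=sensors.sense(); f=imaging.grab_frame(n)
    if n=='wrist':
        T=np.eye(4);T[:3,:3]=s['tcp_rot'];T[:3,3]=s['ee_pos']
        E=T@np.array(f['tool_from_camera'])
    else: E=np.array(f['extrinsics'])
    return f['pixels'],f['depth'],np.array(f['intrinsics']),E
def cloud(d,K,E):
    v,u=np.mgrid[:d.shape[0],:d.shape[1]]
    p=np.stack([(u-K[0,2])/K[0,0]*d,(v-K[1,2])/K[1,1]*d,d],-1)
    w=p@E[:3,:3].T+E[:3,3]; w[d==0]=np.nan
    return w
E
python3 - <<'E'
from h import *
for n in ['scene','top']:
    im,d,K,E=grab(n); cv2.imwrite(f'pics/{n}0.png',im); np.savez(f'{n}0.npz',im=im,d=d,K=K,E=E)
    print(n,E[:3,3],K[0,0])
    w=cloud(d,K,E)
    print(np.nanmin(w.reshape(-1,3),0),np.nanmax(w.reshape(-1,3),0))
s=sensors.sense();print(s)
E
```

```text
scene [0.89828328 0.71966592 1.23814306] 409.7676810433558
[-1.90082066 -2.06434354 -0.7778243 ] [1.98898985 1.02456324 0.72058327]
top [ 0.40447765 -0.00748202  1.5603555 ] 451.2062533168198
[-0.50295669 -1.68382935 -0.78241922] [1.56007587 1.69341913 0.78284532]
{'time': 0.1, 'joints': array([-1.36061673e+00,  3.51174113e-01,  1.65235899e+00,  5.82955452e-06,
        1.13909818e+00, -8.46243838e-02]), 'joint_vel': array([ 0.0002673 , -0.00144217, -0.00259388,  0.00110267, -0.00079742,
       -0.0001005 ]), 'joint_torque': array([ 1.05332027e-03, -4.98029602e+01, -2.85704201e+01,  7.00389873e-02,
        2.39588966e-02, -5.71472094e-05]), 'ee_pos': array([ 0.15975424, -0.52597549,  0.22916019]), 'tcp_rot': array([[ 9.56859833e-01,  2.90549850e-01, -2.11516052e-04],
       [ 2.90549912e-01, -9.56859297e-01,  1.01687390e-03],
       [ 9.30614580e-05, -1.03446176e-03, -9.99999461e-01]]), 'contact_force': array([-0.10796282, -0.05480468, -0.50853662]), 'ft_torque': array([-0.00061487, -0.0187223 ,  0.05117027]), 'gripper_force': 0.0, 'width': 1.0016493752863362}
```

View pics/scene0.png

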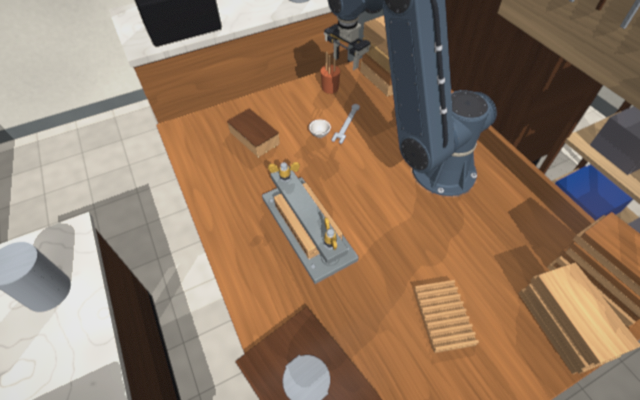

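View pics/top0.png

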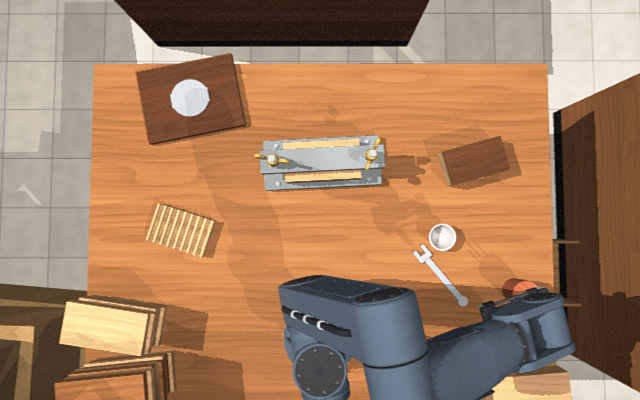

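The top view shows the press between columns 260 and 385, with wing nuts at about (272,159) and (373,154). The bowl is at (442,237), the mould at (182,230) and the box at (475,161). Next I'll measure both columns.

```bash
python3 - <<'E'
from h import *
for n in ['top','scene']:
    z=np.load(n+'0.npz'); w=cloud(z['d'],z['K'],z['E']); im=z['im'].astype(int)
    hsv=cv2.cvtColor(z['im'],cv2.COLOR_BGR2HSV)
    m=(w[...,2]>0.155)&(w[...,2]<0.26)&(w[...,0]>0.3)&(w[...,0]<0.65)&(abs(w[...,1])<0.4)
    k,l,st,c=cv2.connectedComponentsWithStats(m.astype(np.uint8))
    for i in range(1,k):
        if st[i,4]<6: continue
        p=w[l==i]; print(n,c[i],st[i,4],'mean',p.mean(0).round(4),'min',p.min(0).round(4),'max',p.max(0).round(4))
        zz=p[:,2]; print('  z hist',np.histogram(zz,np.arange(.15,.23,.005))[0])
        t=p[zz>zz.max()-.006]; print('  top',t.mean(0).round(4),len(t))
        e=p[zz<0.215]; q=e[:,:2]-e[:,:2].mean(0); u,s,v=np.linalg.svd(q); print('  dir',np.degrees(np.arctan2(v[0,1],v[0,0])).round(1))
    if 1:
        im=z['im']; x=[(230,125,80,60),(335,125,80,60)] if n=='top' else [(255,150,60,45),(305,215,60,45)]
        cv2.imwrite(f'pics/{n}c.png',np.hstack([cv2.resize(im[b:b+h,a:a+ww],(400,300),interpolation=2) for a,b,ww,h in x]))
E
python3 -c "
import cv2,numpy as np
a=cv2.imread('pics/topc.png');b=cv2.imread('pics/scenec.png');cv2.imwrite('pics/c.png',np.vstack([a,b]))"
```

```text
top [371.1928934  153.94923858] 197 mean [ 0.5999 -0.1604  0.1831] min [ 0.5522 -0.1835  0.1552] max [ 0.6475 -0.1382  0.2003]
  z hist [ 0  7 14 11 20 25 19 21 52 27  1  0  0  0  0  0]
  top [ 0.5969 -0.1603  0.1966] 36
  dir 157.5
top [271.24884793 159.22580645] 217 mean [0.5836 0.1463 0.1859] min [0.5657 0.0944 0.1552] max [0.6024 0.1981 0.2093]
  z hist [ 0  8  4 10 19 32 27 24 33 32 24  4  0  0  0  0]
  top [0.5818 0.1341 0.2054] 9
  dir -101.0
scene [284.1254902  167.74901961] 255 mean [ 0.6034 -0.1572  0.1782] min [ 0.5525 -0.1855  0.155 ] max [ 0.6499 -0.1368  0.1995]
  z hist [ 0 18 19 38 33 32 27 26 46 16  0  0  0  0  0  0]
  top [ 0.6019 -0.1594  0.1957] 27
  dir -22.1
scene [329.90222222 234.14666667] 225 mean [0.5901 0.1515 0.1842] min [0.5693 0.0967 0.1561] max [0.606 0.201 0.206]
  z hist [ 0  9 10 12 20 28 32 22 46 28 17  1  0  0  0  0]
  top [0.5864 0.1435 0.2022] 18
  dir 78.8
```

View pics/c.png

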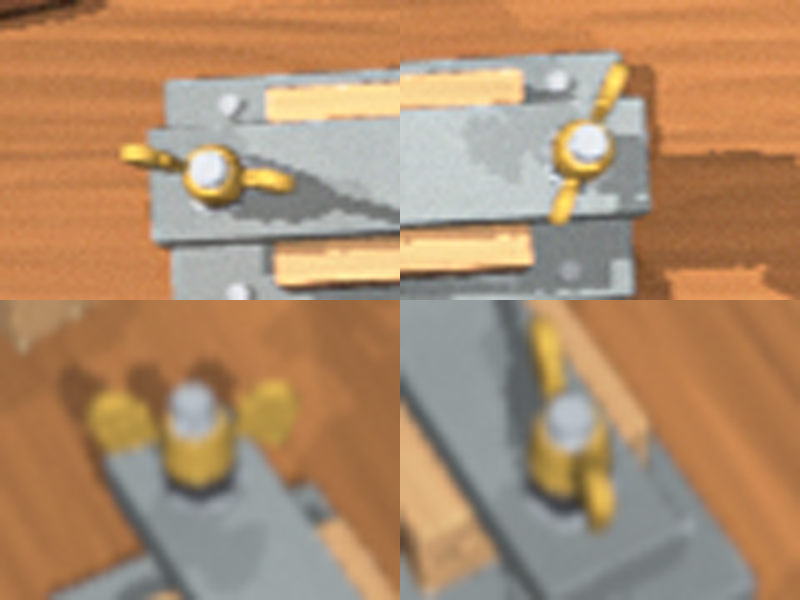

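The left column (y≈+0.147) has its ears about 8 mm higher and shows less stud, so it is the unlocked one. It's at about (0.586, 0.1475), with the ears at a yaw of about 79°. I'll go above it and look from close by.

>>> carry_out --increments "0 0 -0.08 0; 0 0 -0.15 0; 0 0 -0.15 0" --hand 0.3

```text
time: 0.48
ee_pos: [0.1601, -0.5273, 0.3458]
tcp_rot: [[0.957, 0.291, 0.001], [0.291, -0.957, -0.006], [-0.0, 0.006, -1.0]]
contact_force: [-0.7, 0.3, -0.3]
width: 0.733
gripper_force: 0.0
```

>>> carry_out --increments "0.054 -0.046 0 0; 0.107 -0.092 0 0; 0.161 -0.139 0 0; 0.214 -0.185 0 0; 0.268 -0.231 0 0"

```text
time: 1.1
ee_pos: [0.3022, -0.3003, 0.341]
tcp_rot: [[0.957, 0.29, -0.001], [0.29, -0.957, 0.001], [-0.001, -0.001, -1.0]]
contact_force: [0.4, -0.4, -0.6]
width: 0.698
gripper_force: 0.0
```

>>> carry_out --increments "0.054 -0.046 0 0; 0.107 -0.092 0 0; 0.161 -0.139 0 0; 0.214 -0.185 0 0; 0.268 -0.231 0 0"

```text
time: 1.72
ee_pos: [0.4441, -0.0762, 0.3411]
tcp_rot: [[0.957, 0.291, -0.001], [0.291, -0.957, 0.0], [-0.001, -0.001, -1.0]]
contact_force: [1.0, -0.8, -0.1]
width: 0.699
gripper_force: 0.0
```

>>> carry_out --increments "0.054 -0.046 0 0; 0.107 -0.092 0 0; 0.161 -0.139 0 0; 0.214 -0.185 0 0; 0.268 -0.231 0 0"

```text
time: 2.35
ee_pos: [0.5862, 0.1479, 0.3407]
tcp_rot: [[0.957, 0.291, -0.002], [0.291, -0.957, -0.0], [-0.002, -0.0, -1.0]]
contact_force: [0.8, -1.1, 0.8]
width: 0.703
gripper_force: 0.0
```

```bash
python3 - <<'E'
from h import *
s=sensors.sense();print(s['time'],s['ee_pos'],s['joints'],s['width'],s['tcp_rot'][:,0])
im,d,K,E=grab('wrist'); cv2.imwrite('pics/w1.png',im); np.savez('w1.npz',im=im,d=d,K=K,E=E); print(E)
E
```

```text
2.35 [0.58618095 0.14786844 0.34067077] [ 1.70150782e-01  3.70547250e-01  1.35032480e+00 -9.66322161e-05
  1.42260720e+00  1.44601666e+00] 0.7029003386379907 [ 0.95681645  0.29068665 -0.00188382]
[[ 0.29023129 -0.92876114 -0.23058306  0.64816753]
 [-0.95695587 -0.28196185 -0.0687966   0.16696321]
 [-0.00112001  0.24062474 -0.97061758  0.49502357]
 [ 0.          0.          0.          1.        ]]
```

View pics/w1.png

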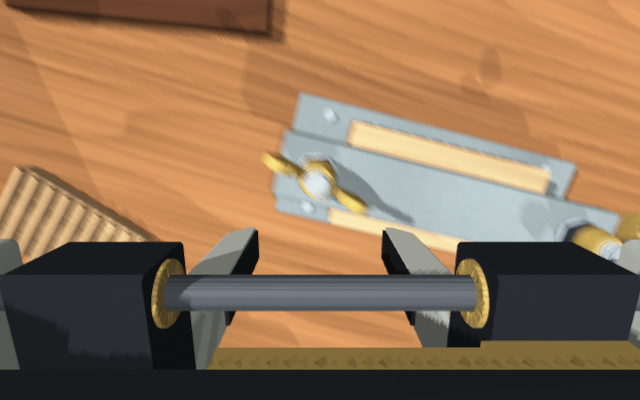

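The nut is at about (318,180), with ears running from (265,157) to (365,205) and the stud top at (318,182). I'll fit the axis and ear yaw from the depth.

```bash
cat >> h.py <<'E'
def fit(im,d,K,E,c=(0.587,0.148)):
    w=cloud(d,K,E); r=np.hypot(w[...,0]-c[0],w[...,1]-c[1])
    hsv=cv2.cvtColor(im,cv2.COLOR_BGR2HSV)
    br=(hsv[...,1]>110)&(r<.075)&(w[...,2]>.15)&(w[...,2]<.23)
    st=(hsv[...,1]<90)&(r<.03)&(w[...,2]>.18)&(w[...,2]<.23)
    e=w[br]; s=w[st]
    zt=np.median(s[:,2]); s=s[abs(s[:,2]-zt)<.004]
    print('stud top',len(s),s.mean(0).round(4),'mid',((s.min(0)+s.max(0))/2).round(4),(s.max(0)-s.min(0)).round(4))
    t=e[(e[:,2]>np.percentile(e[:,2],98)-.006)]
    print('ear max z',np.percentile(e[:,2],[90,98,100]).round(4))
    rect=cv2.minAreaRect((t[:,:2]*1000).astype(np.float32)); print('ear tops rect',rect)
    q=t[:,:2]-t[:,:2].mean(0); v=np.linalg.svd(q,full_matrices=False)[2][0]
    a=np.degrees(np.arctan2(v[1],v[0]))%180; pr=q@v
    print('yaw',a.round(1),'mid',(t[:,:2].mean(0)+v*(pr.min()+pr.max())/2).round(4),'len',np.ptp(pr).round(4))
    br2=(hsv[...,1]<60)&(r>.03)&(r<.08)&(w[...,2]>.09)&(w[...,2]<.15); print('crosshead z',np.median(w[...,2][br2]).round(4))
E
python3 - <<'E'
from h import *
z=np.load('w1.npz'); fit(*[z[k] for k in('im','d','K','E')])
E
```

```text
stud top 407 [0.5853 0.1496 0.1915] mid [0.5849 0.1492 0.1911] [0.0199 0.057  0.0079]
ear max z [0.2007 0.2019 0.2033]
ear tops rect ((587.2206420898438, 152.14236450195312), (94.56468963623047, 9.863431930541992), 80.73656463623047)
yaw 79.2 mid [0.5874 0.1521] len 0.0945
crosshead z 0.1245
```

>>> carry_out --increments "0 0 0 -0.058; 0 0 0 -0.116; 0 0 0 -0.174; 0 0 0 -0.232; 0 0 0 -0.29"

```text
time: 3.02
ee_pos: [0.5854, 0.1462, 0.3406]
tcp_rot: [[0.351, 0.936, -0.002], [0.936, -0.351, -0.0], [-0.001, -0.002, -1.0]]
contact_force: [0.2, -0.1, 0.3]
width: 0.703
gripper_force: 0.0
```

>>> carry_out --increments "0 0 0 -0.058; 0 0 0 -0.116; 0 0 0 -0.174; 0 0 0 -0.232; 0 0 0 -0.29"

```text
time: 3.65
ee_pos: [0.5854, 0.1461, 0.3406]
tcp_rot: [[-0.525, 0.851, -0.002], [0.851, 0.525, -0.0], [0.001, -0.002, -1.0]]
contact_force: [-0.2, -0.3, -0.2]
width: 0.702
gripper_force: 0.0
```

>>> carry_out --increments "0 0 0 -0.058; 0 0 0 -0.116; 0 0 0 -0.174; 0 0 0 -0.232; 0 0 0 -0.29"

```text
time: 4.28
ee_pos: [0.5854, 0.1461, 0.3406]
tcp_rot: [[-0.994, 0.107, -0.002], [0.107, 0.994, -0.0], [0.002, -0.001, -1.0]]
contact_force: [0.6, -0.1, 0.2]
width: 0.697
gripper_force: 0.0
```

>>> carry_out --increments "0 0 0 -0.058; 0 0 0 -0.116; 0 0 0 -0.174; 0 0 0 -0.23; 0 0 0 -0.23"

```text
time: 4.9
ee_pos: [0.5855, 0.1462, 0.3409]
tcp_rot: [[-0.821, -0.571, -0.002], [-0.571, 0.821, -0.0], [0.002, 0.001, -1.0]]
contact_force: [0.7, 0.1, 0.3]
width: 0.703
gripper_force: 0.0
```

```bash
python3 - <<'E'
from h import *
s=sensors.sense();print(s['time'],s['ee_pos'],s['joints'],s['width'],s['tcp_rot'][:,0],s['ft_torque'])
im,d,K,E=grab('wrist'); cv2.imwrite('pics/w2.png',im); np.savez('w2.npz',im=im,d=d,K=K,E=E)
fit(im,d,K,E)
E
```

```text
4.9 [0.58547807 0.14619619 0.34088652] [ 1.67562820e-01  3.68228630e-01  1.35309372e+00  1.01329005e-05
  1.42213041e+00 -2.01103106e+00] 0.7028355581298222 [-0.82090706 -0.57105935  0.00167847] [ 0.10207667 -0.09119559  0.01235702]
stud top 371 [0.5853 0.1479 0.1914] mid [0.5856 0.1487 0.191 ] [0.0208 0.055  0.0076]
ear max z [0.2007 0.2018 0.2033]
ear tops rect ((585.42529296875, 147.84996032714844), (102.3792953491211, 10.131433486938477), 78.84829711914062)
yaw 78.6 mid [0.5849 0.1479] len 0.1024
crosshead z 0.1244
```

View pics/w2.png

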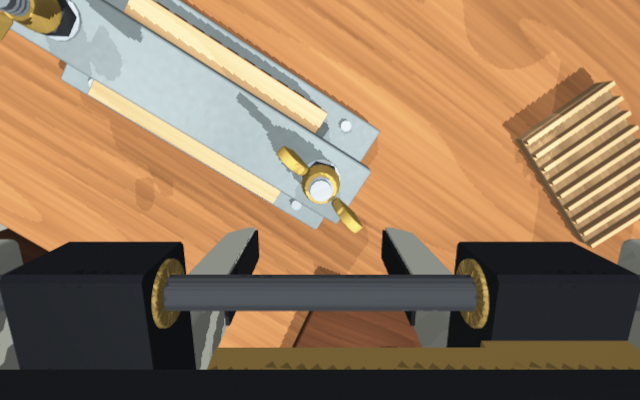

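```bash
python3 - <<'E'
from h import *
for n in('w1','w2'):
    z=np.load(n+'.npz'); im,d,K,E=[z[k] for k in('im','d','K','E')]
    w=cloud(d,K,E);hsv=cv2.cvtColor(im,cv2.COLOR_BGR2HSV)
    m=(hsv[...,1]<80)&(abs(w[...,2]-.192)<.005)&(np.hypot(w[...,0]-.585,w[...,1]-.149)<.02)
    k,l,st,c=cv2.connectedComponentsWithStats(m.astype(np.uint8)); i=1+np.argmax(st[1:,4])
    p=np.argwhere(l==i)[:,::-1].astype(np.float32)
    (u,v),r=cv2.minEnclosingCircle(p); el=cv2.fitEllipse(cv2.convexHull(p))
    for uv in ((u,v),el[0],c[i]):
        ray=E[:3,:3]@np.linalg.inv(K)@[uv[0],uv[1],1]; P=E[:3,3]+ray*(.192-E[2,3])/ray[2]
        print(n,np.round(uv,1),st[i,4],P.round(4))
    print(el[1],r,w[l==i].ptp(0) if hasattr(w,'ptp') else np.ptp(w[l==i],0))
E
```

```text
w1 [319.5 187.9] 366 [0.5854 0.1485 0.192 ]
w1 [319.8 187.9] 366 [0.5855 0.1483 0.192 ]
w1 [319.9 188. ] 366 [0.5854 0.1482 0.192 ]
(21.275327682495117, 21.88192367553711) 11.043668746948242 [0.01974101 0.01951626 0.00680186]
w2 [320.5 190.5] 362 [0.5849 0.1478 0.192 ]
w2 [320.1 190.4] 362 [0.585  0.1475 0.192 ]
w2 [320.1 190.4] 362 [0.585  0.1474 0.192 ]
(20.966014862060547, 21.59808349609375) 10.977349281311035 [0.0202413  0.01948939 0.00624224]
```

The stud axis is at (0.5852, 0.148) from two views, with ear yaw 79° and ear tops at 0.203. The fingers lie 46° counter-clockwise of the ears. I'll centre the tool and go down.

>>> carry_out --increments "-0.001 0.0022 0.06 0; -0.001 0.0022 0.12 0; -0.001 0.0022 0.17 0; -0.001 0.0022 0.215 0; -0.001 0.0022 0.215 0"

```text
time: 5.58
ee_pos: [0.5841, 0.1478, 0.1785]
tcp_rot: [[-0.822, -0.569, -0.005], [-0.569, 0.822, -0.001], [0.005, 0.002, -1.0]]
contact_force: [0.5, 0.2, 1.2]
width: 0.699
gripper_force: 0.0
```

>>> carry_out --increments "0 0 0 0.04; 0 0 0 0.08; 0 0 0 0.12; 0 0 0 0.16; 0 0 0 0.2"

```text
time: 6.2
ee_pos: [0.5863, 0.1481, 0.1827]
tcp_rot: [[-1.0, 0.026, 0.003], [0.026, 1.0, 0.0], [-0.003, 0.0, -1.0]]
contact_force: [1.7, 0.5, -2.2]
width: 0.699
gripper_force: 1.7
```

```bash
cat > st.py <<'E'
from h import *
s=sensors.sense();R=s['tcp_rot']
print(s['time'].__round__(2),s['ee_pos'].round(4),'q6',np.degrees(s['joints'][5]).round(1),'fyaw',(np.degrees(np.arctan2(R[1,1],R[0,1]))%360).round(2),'F',s['contact_force'].round(2),'T',s['ft_torque'].round(3),'jt6',s['joint_torque'][5].round(3),s['width'].round(3))
E
python3 st.py
```

```text
Traceback (most recent call last):
  File "st.py", line 3, in <module>
    print(s['time'].__round__(2),s['ee_pos'].round(4),'q6',np.degrees(s['joints'][5]).round(1),'fyaw',(np.degrees(np.arctan2(R[1,1],R[0,1]))%360).round(2),'F',s['contact_force'].round(2),'T',s['ft_torque'].round(3),'jt6',s['joint_torque'][5].round(3),s['width'].round(3))
                                                                                                                                                                                                                                                           ^^^^^^^^^^^^^^^^
AttributeError: 'float' object has no attribute 'round'
```

```bash
sed -i "s/s\['width'\].round(3)/s['width'],s['gripper_force']/" st.py; python3 st.py
```

```text
6.2 [0.5863 0.1481 0.1827] q6 -78.7 fyaw 88.52 F [ 1.66  0.48 -2.22] T [ 0.059 -0.46   0.126] jt6 -1.537 0.6989395060060241 1.701290103374049
```

>>> carry_out --increments "0 0 0 0.05; 0 0 0 0.1; 0 0 0 0.15; 0 0 0 0.2; 0 0 0 0.25"

```text
time: 6.82
ee_pos: [0.5863, 0.148, 0.1826]
tcp_rot: [[-0.688, 0.726, 0.003], [0.726, 0.688, -0.0], [-0.002, 0.002, -1.0]]
contact_force: [2.5, -0.4, -2.5]
width: 0.7
gripper_force: 1.7
```

```bash
python3 st.py
```

```text
6.83 [0.5863 0.148  0.1826] q6 -33.7 fyaw 43.47 F [ 2.46 -0.36 -2.48] T [-0.142 -0.51   0.09 ] jt6 -1.952 0.7001781975950891 1.732617651578039
```

>>> carry_out --increments "0 0 0 0.05; 0 0 0 0.1; 0 0 0 0.15; 0 0 0 0.2; 0 0 0 0.25"

```text
time: 7.45
ee_pos: [0.5861, 0.1479, 0.1824]
tcp_rot: [[0.027, 1.0, 0.002], [1.0, -0.027, -0.0], [-0.0, 0.002, -1.0]]
contact_force: [1.0, -0.7, -3.6]
width: 0.696
gripper_force: 1.8
```

>>> carry_out --increments "0 0 0 0.05; 0 0 0 0.1; 0 0 0 0.15; 0 0 0 0.2; 0 0 0 0.25"

```text
time: 8.07
ee_pos: [0.586, 0.1482, 0.1824]
tcp_rot: [[0.726, 0.688, 0.002], [0.688, -0.726, 0.0], [0.001, 0.001, -1.0]]
contact_force: [1.3, 0.7, -3.4]
width: 0.7
gripper_force: 1.8
```

>>> carry_out --increments "0 0 0 0.05; 0 0 0 0.1; 0 0 0 0.15; 0 0 0 0.2; 0 0 0 0.25"

```text
time: 8.7
ee_pos: [0.5862, 0.1481, 0.1825]
tcp_rot: [[1.0, -0.027, 0.002], [-0.027, -1.0, 0.0], [0.002, -0.0, -1.0]]
contact_force: [2.2, 0.8, -2.6]
width: 0.704
gripper_force: 1.8
```

```bash
python3 st.py
```

```text
8.7 [0.5862 0.1481 0.1825] q6 101.3 fyaw 268.47 F [ 2.25  0.79 -2.63] T [-0.006 -0.397  0.152] jt6 -1.951 0.7044394764831203 1.7664551257621497
```

>>> carry_out --increments "0 0 0 0.05; 0 0 0 0.1; 0 0 0 0.15; 0 0 0 0.2; 0 0 0 0.25"

```text
time: 9.32
ee_pos: [0.5863, 0.1479, 0.1825]
tcp_rot: [[0.688, -0.726, 0.002], [-0.726, -0.688, -0.0], [0.002, -0.002, -1.0]]
contact_force: [1.5, -0.9, -1.9]
width: 0.698
gripper_force: 1.7
```

>>> carry_out --increments "0 0 0 -0.04; 0 0 0 -0.08; 0 0 -0.03 -0.08; 0 0 -0.065 -0.08; 0 0 -0.065 -0.08"

```text
time: 9.95
ee_pos: [0.5867, 0.1483, 0.2329]
tcp_rot: [[0.85, -0.527, 0.005], [-0.527, -0.85, 0.001], [0.004, -0.004, -1.0]]
contact_force: [-0.3, 0.1, -0.5]
width: 0.697
gripper_force: 0.0
```

```bash
python3 - <<'E'
from h import *
import runpy; runpy.run_path('st.py')
im,d,K,E=grab('wrist'); cv2.imwrite('pics/w3.png',im); np.savez('w3.npz',im=im,d=d,K=K,E=E)
fit(im,d,K,E)
E
```

```text
9.95 [0.5867 0.1483 0.2329] q6 131.6 fyaw 238.19 F [-0.28  0.15 -0.51] T [ 0.075 -0.019 -0.037] jt6 0.009 0.6972755221582396 0.0
stud top 839 [0.5861 0.1479 0.1914] mid [0.594  0.1502 0.1905] [0.0376 0.0247 0.0065]
ear max z [0.1973 0.1988 0.2293]
ear tops rect ((585.3097534179688, 148.34280395507812), (98.84649658203125, 38.18644332885742), 36.741817474365234)
yaw 21.2 mid [0.586  0.1465] len 0.1027
crosshead z 0.1245
```

View pics/w3.png

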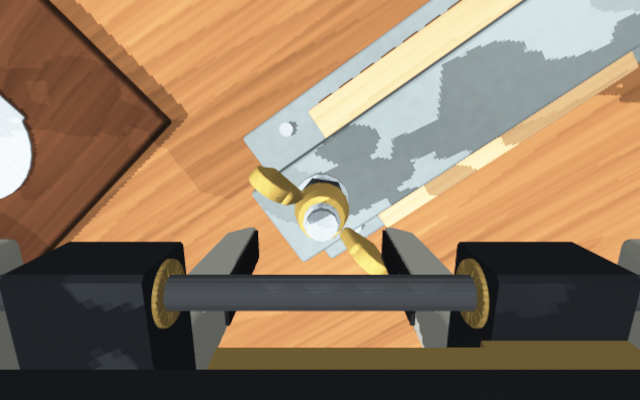

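The ears turned with the fingers (yaw now about 24°) and sank about 3.3 mm. That is about 235° of turning, as the pitch predicts. Turn back 180° and start the next stroke.

>>> carry_out --increments "0 0 0 -0.05; 0 0 0 -0.1; 0 0 0 -0.15; 0 0 0 -0.2; 0 0 0 -0.25"

```text
time: 10.62
ee_pos: [0.5851, 0.148, 0.2288]
tcp_rot: [[0.972, 0.234, -0.001], [0.234, -0.972, -0.0], [-0.001, -0.0, -1.0]]
contact_force: [0.2, -0.2, -0.7]
width: 0.7
gripper_force: 0.0
```

>>> carry_out --increments "0 0 0 -0.05; 0 0 0 -0.1; 0 0 0 -0.15; 0 0 0 -0.2; 0 0 0 -0.25"

```text
time: 11.25
ee_pos: [0.5851, 0.148, 0.2288]
tcp_rot: [[0.522, 0.853, -0.001], [0.853, -0.522, -0.0], [-0.001, -0.001, -1.0]]
contact_force: [-0.4, -0.5, -0.9]
width: 0.702
gripper_force: 0.0
```

>>> carry_out --increments "0 0 0 -0.05; 0 0 0 -0.1; 0 0 0 -0.15; 0 0 0 -0.2; 0 0 0 -0.25"

```text
time: 11.88
ee_pos: [0.5851, 0.148, 0.2288]
tcp_rot: [[-0.234, 0.972, -0.001], [0.972, 0.234, -0.0], [0.0, -0.001, -1.0]]
contact_force: [-0.4, 0.3, 0.6]
width: 0.698
gripper_force: 0.0
```

>>> carry_out --increments "0 0 0 -0.05; 0 0 0 -0.1; 0 0 0 -0.15; 0 0 0 -0.2; 0 0 0 -0.25"

```text
time: 12.5
ee_pos: [0.5851, 0.148, 0.2288]
tcp_rot: [[-0.853, 0.522, -0.001], [0.522, 0.853, -0.0], [0.001, -0.001, -1.0]]
contact_force: [0.2, -0.1, 0.2]
width: 0.699
gripper_force: 0.0
```

>>> carry_out --increments "0 0 0.03 0; 0 0 0.067 0; 0 0 0.067 0; 0 0 0.067 0"

```text
time: 13.0
ee_pos: [0.5858, 0.1481, 0.1801]
tcp_rot: [[-0.851, 0.526, 0.001], [0.526, 0.851, 0.0], [-0.0, 0.0, -1.0]]
contact_force: [-0.2, -0.2, 0.6]
width: 0.699
gripper_force: 0.0
```

```bash
python3 st.py
```

```text
13.0 [0.5858 0.1481 0.1801] q6 -48.5 fyaw 58.27 F [-0.19 -0.17  0.57] T [ 0.016 -0.161  0.009] jt6 0.009 0.698683545578484 0.0
```

>>> carry_out --increments "0 0 0 0.05; 0 0 0 0.1; 0 0 0 0.15; 0 0 0 0.2; 0 0 0 0.25"

```text
time: 13.62
ee_pos: [0.5861, 0.1479, 0.1805]
tcp_rot: [[-0.225, 0.974, 0.002], [0.974, 0.225, -0.0], [-0.001, 0.002, -1.0]]
contact_force: [1.0, -1.5, -2.6]
width: 0.7
gripper_force: 1.8
```

>>> carry_out --increments "0 0 0 0.05; 0 0 0 0.1; 0 0 0 0.15; 0 0 0 0.2; 0 0 0 0.25"

```text
time: 14.25
ee_pos: [0.5859, 0.1481, 0.1804]
tcp_rot: [[0.53, 0.848, 0.002], [0.848, -0.53, 0.0], [0.001, 0.001, -1.0]]
contact_force: [1.3, 0.2, -2.9]
width: 0.699
gripper_force: 1.8
```

```bash
python3 st.py
```

```text
14.25 [0.5859 0.1481 0.1804] q6 41.8 fyaw 327.99 F [ 1.34  0.23 -2.85] T [ 0.007 -0.234  0.116] jt6 -1.951 0.6994579691727666 1.7980837798677385
```

>>> carry_out --increments "0 0 0 0.04; 0 0 0 0.08; 0 0 0 0.12; 0 0 0 0.16; 0 0 0 0.2"

```text
time: 14.88
ee_pos: [0.5861, 0.1482, 0.1805]
tcp_rot: [[0.927, 0.375, 0.002], [0.375, -0.927, 0.0], [0.002, 0.0, -1.0]]
contact_force: [1.5, 1.4, -2.3]
width: 0.702
gripper_force: 1.8
```

```bash
python3 st.py
```

```text
14.88 [0.5861 0.1482 0.1805] q6 77.7 fyaw 292.05 F [ 1.47  1.37 -2.31] T [ 0.145 -0.315  0.14 ] jt6 -1.536 0.7015230368911136 1.7694255674723536
```

>>> carry_out --increments "0 0 0 0.03; 0 0 0 0.06; 0 0 0 0.08; 0 0 0 0.08"

```text
time: 15.38
ee_pos: [0.5861, 0.1481, 0.1804]
tcp_rot: [[0.99, 0.138, 0.002], [0.138, -0.99, 0.0], [0.002, 0.0, -1.0]]
contact_force: [2.4, 0.3, -0.6]
width: 0.702
gripper_force: 0.8
```

```bash
python3 st.py
```

```text
15.38 [0.5861 0.1481 0.1804] q6 91.9 fyaw 277.91 F [ 2.37  0.31 -0.56] T [ 0.034 -0.239  0.06 ] jt6 0.598 0.7017842567003683 0.7838319148868322
```

>>> carry_out --increments "0 0 0 0.014; 0 0 0 0.028; 0 0 0 0.042; 0 0 0 0.056; 0 0 0 0.07"

```text
time: 16.0
ee_pos: [0.5861, 0.1481, 0.1803]
tcp_rot: [[0.997, -0.082, 0.002], [-0.082, -0.997, 0.0], [0.002, -0.0, -1.0]]
contact_force: [3.5, -0.4, -1.3]
width: 0.703
gripper_force: 1.7
```

```bash
python3 st.py
```

```text
16.0 [0.5861 0.1481 0.1803] q6 104.5 fyaw 265.31 F [ 3.5  -0.35 -1.31] T [ 0.06  -0.473  0.233] jt6 -0.458 0.7026391614767451 1.6758228404796682
```

>>> carry_out --increments "0 0 0 0.01; 0 0 0 0.02; 0 0 0 0.03; 0 0 0 0.04; 0 0 0 0.05"

```text
time: 16.62
ee_pos: [0.586, 0.1481, 0.1799]
tcp_rot: [[0.971, -0.239, 0.002], [-0.239, -0.971, 0.0], [0.002, -0.001, -1.0]]
contact_force: [5.7, 0.3, 2.7]
width: 0.703
gripper_force: 6.6
```

```bash
python3 st.py
```

```text
16.62 [0.586  0.1481 0.1799] q6 113.6 fyaw 256.2 F [5.75 0.35 2.71] T [ 0.134 -0.987  0.475] jt6 0.065 0.7025690003278532 6.583057986572385
```

Touched: the torque jumped to about 0.46 N m. From here I go in small steps.

>>> carry_out --increments "0 0 0 0.005; 0 0 0 0.01; 0 0 0 0.015; 0 0 0 0.02; 0 0 0 0.025"

```text
time: 17.25
ee_pos: [0.5861, 0.1481, 0.1799]
tcp_rot: [[0.95, -0.313, 0.002], [-0.313, -0.95, 0.0], [0.002, -0.001, -1.0]]
contact_force: [5.9, 0.3, 2.3]
width: 0.699
gripper_force: 7.8
```

```bash
python3 st.py
```

```text
17.25 [0.5861 0.1481 0.1799] q6 118.0 fyaw 251.74 F [5.86 0.26 2.27] T [ 0.175 -1.016  0.535] jt6 0.361 0.6986198284525 7.75428825058043
```

>>> carry_out --increments "0 0 0 0.005; 0 0 0 0.01; 0 0 0 0.015; 0 0 0 0.02; 0 0 0 0.025"

```text
time: 17.88
ee_pos: [0.5861, 0.1481, 0.1798]
tcp_rot: [[0.922, -0.387, 0.002], [-0.387, -0.922, 0.0], [0.002, -0.001, -1.0]]
contact_force: [6.1, -0.2, 2.5]
width: 0.697
gripper_force: 9.0
```

```bash
python3 st.py
```

```text
17.88 [0.5861 0.1481 0.1798] q6 122.5 fyaw 247.25 F [ 6.13 -0.24  2.53] T [ 0.211 -1.096  0.655] jt6 0.45 0.6965180885392531 8.96090785972774
```

The torque is 0.61–0.65 N m, which is firm. Now back off and lift clear.

>>> carry_out --increments "0 0 0 -0.04; 0 0 0 -0.1; 0 0 -0.03 -0.1; 0 0 -0.08 -0.1; 0 0 -0.15 -0.1"

```text
time: 18.5
ee_pos: [0.584, 0.1479, 0.2915]
tcp_rot: [[0.997, -0.083, -0.005], [-0.083, -0.997, -0.001], [-0.005, 0.001, -1.0]]
contact_force: [0.3, 0.9, -0.0]
width: 0.698
gripper_force: 0.0
```

```bash
python3 - <<'E'
from h import *
import runpy; runpy.run_path('st.py')
im,d,K,E=grab('wrist'); cv2.imwrite('pics/w4.png',im)
fit(im,d,K,E)
E
```

```text
18.5 [0.584  0.1479 0.2915] q6 104.6 fyaw 265.22 F [ 0.35  0.9  -0.03] T [ 0.042 -0.007 -0.012] jt6 -0.001 0.6981789259770472 0.0
stud top 514 [0.5855 0.1481 0.1914] mid [0.5853 0.148  0.1904] [0.0198 0.0199 0.006 ]
ear max z [0.1955 0.1965 0.1978]
ear tops rect ((584.9042358398438, 148.0867919921875), (102.77992248535156, 10.176811218261719), 46.030330657958984)
yaw 46.0 mid [0.5853 0.1477] len 0.1028
crosshead z 0.1245
```

View pics/w4.png

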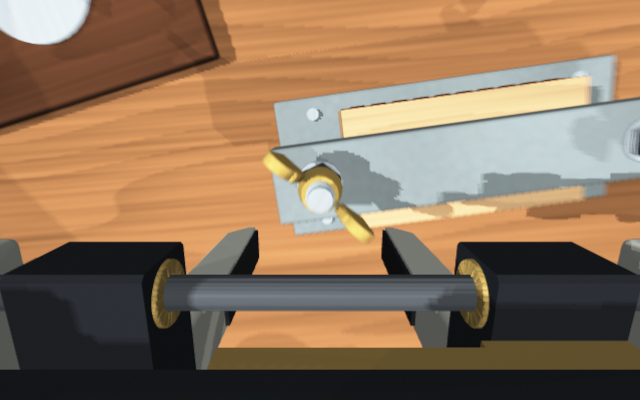

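The nut at (320,190) is seated. Its ear tops are at 0.1965, down 5.3 mm, which matches the 393° turned, and the gripper is clear. Handing in.

```bash
python3 -c "
from bench import manip; print(manip.job_done())"
```

```text
the job is handed in; nothing more can be done
None
```

I ran the left column's wing nut down about 393° onto its hexagon nut, tightened it to about 0.63 N m (below the 0.76 N m slip point), let it go and handed the job in at about 18.5 s; I didn't measure the hexagon nut's corner or re-check the bystanders, and no verdict came back.

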